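Find the rocking corner of a breadboard plate and shim it

ROBOT

A 6-joint arm with a two-finger parallel gripper is mounted at the origin on the work surface. World frame = base frame: x ahead of the robot, y to its left, z up, the work surface at z = 0. Lengths are in m, angles in rad, forces in N, time in s.
With the tool pointing down it reaches from about 0.325 to 0.9 m from the base axis. Payload 6.1 kg.
Tool frame: the origin (TCP) lies on the front face of the gripper's body, between the roots of the fingers; the fingertips stand robot.tip_extent ahead of it and the grasp point (between the pads) lies 54 mm ahead of it (robot.tip_extent is the distance from the TCP to the fingertips, in m); z points along the fingers, y is the direction in which the jaws open and shut (so a half turn about z gives the same grasp; the last joint's range is limited). The gripper opens to 85 mm and grips with 20 to 120 N. Pads are 22 mm wide; open, the fingers measure 114 mm over their backs; the gripper's body (76 mm by 85 mm) begins 54 mm behind the grasp point. The pads swing forward as they close: fully open they stand 13 mm farther back than shut.
Start: joints at [-1.266, 0.22, 1.526, -0, 1.395, -0.126], TCP at [0.261, -0.568, 0.304] pointing down, gripper open.
Joint ranges: [-2.98, 2.98], [-0.91, 2.08], [0.09, 2.57], [-1.24, 4.39], [0.2, 2.65], [-2.68, 2.68]. Speed limits (rad/s): [2.57, 2.57, 3.01, 3.14, 3.14, 3.14].

INTERFACE

Orientations are given as a unit quaternion [w, x, y, z].
In Python, from bench import robot gives the robot as it stands. Calls block until the motion is done:
- robot.move_ptp(position, orientation): joint-space move of the TCP to a pose.
- robot.move_l(position, rot=None, vel=0.15): straight line of the TCP; rot=None keeps the orientation; vel is the mean speed in m/s.
- robot.move_joints(angles): joint-space move.
- robot.ungrasp() and robot.close(): open the fingers fully, or close them until they stop; the grip force is fixed at half the most.
- robot.hold(seconds).
- robot.inverse_kinematics(position, orientation): joint angles nearest the present ones, or None.
- robot.read_camera(name): name is "scene" or "top" or "wrist"; returns a dict with "pixels" (384x512x3 uint8, blue, green, red), "depth" (384x512 float32, m along the optical axis (not along the pixel's ray), 0 where there is no reading), "fovy" (degrees; the focal length in pixels is half the picture's height over the tangent of half this angle, whatever the lens; pixels are square), "cx", "cy" (the principal point, pixels), "xyz" and "rotation" of the camera in the world. Camera axes: x right, y down, z forward; pixel columns grow to the right and rows downward; lengths in m; the calibration is good to about 2 mm. A picture is of the moment at which its call begins.
A pose or a line that the arm cannot do raises robot.MotionError and nothing moves.
- robot.close_job(): hands the job in, once; it reports no verdict.
Readings, each from a call of its own:
- robot.read_t(): time.
- robot.read_joint_pos(): joint angles.
- robot.read_joint_vel(): joint speeds.
- robot.read_joint_efforts(): joint torques, N m.
- robot.read_eef_pos(): TCP position.
- robot.read_tcp_rot(): TCP orientation.
- robot.read_wrist_force(): force on the tool from outside, world axes, zero at the start.
- robot.read_moment(): the same for the moment, N m.
- robot.read_opening(): finger opening in m.
Only numpy, scipy, OpenCV 4.12 (cv2) and the standard library are available. Lean on these libraries where they do the work, as an engineer would, in place of code of your own. Each camera call takes 0.05 s, during which the arm holds its last target.

TASK

The black breadboard plate on its levelling base is short of support under one corner. Press down on the plate's corners, one at a time, with the fingertips until you find the one that rocks, then press the brass shim beside that corner down flat. Leave the other three shims standing up, do not lift the plate or shift it out of place, and leave the other things on the table alone.

Things in the scene. Friction and masses are not known exactly. Their poses are not given: they have to be found in the camera images.
- base: Mid-grey levelling base, 190 x 360 x 10 mm, fixed to the table; origin under its centre on the table, x across the 190 mm, away from the robot at yaw 0, y along the 360 mm. In its middle a 46 mm square block carries the plate.
- plate: Black breadboard plate, 160 (x) x 200 (y) x 10 mm, 1.1 to 1.6 kg, lying loose and level on the base's middle block and on studs under its corners; one stud, at a corner drawn at random, is 5 mm short. Origin: centre of its underside, 30 mm above the table; axes as the base's. A mirror mount 46 mm wide is bolted at its middle, top 73 mm above the origin.
- corner_1 (a point): Where to press the plate's near left corner (seen from the robot, base yaw 0): on its top, 40 mm above the table, above the stud, 12 and 14 mm in from the edges. Pressed straight down with 7 to 15 N, the corner over the short stud dips 4 to 5 mm, stopped by it (the opposite one rises up to 10 mm), and comes back when released; firm corners stay (under 1 mm).
- corner_2 (a point): Where to press the plate's near right corner (seen from the robot, base yaw 0): on its top, 40 mm above the table, above the stud, 12 and 14 mm in from the edges. Pressed straight down with 7 to 15 N, the corner over the short stud dips 4 to 5 mm, stopped by it (the opposite one rises up to 10 mm), and comes back when released; firm corners stay (under 1 mm).
- corner_3 (a point): Where to press the plate's far left corner (seen from the robot, base yaw 0): on its top, 40 mm above the table, above the stud, 12 and 14 mm in from the edges. Pressed straight down with 7 to 15 N, the corner over the short stud dips 4 to 5 mm, stopped by it (the opposite one rises up to 10 mm), and comes back when released; firm corners stay (under 1 mm).
- corner_4 (a point): Where to press the plate's far right corner (seen from the robot, base yaw 0): on its top, 40 mm above the table, above the stud, 12 and 14 mm in from the edges. Pressed straight down with 7 to 15 N, the corner over the short stud dips 4 to 5 mm, stopped by it (the opposite one rises up to 10 mm), and comes back when released; firm corners stay (under 1 mm).
- shim_1_top (a point): Where to press shim 1, beside corner 1: on its upper face, 38 mm out from its pivot, 14 mm short of its free end. The shim is a brass tab 24 mm wide with a red band at the free end, standing out 52 mm past the plate's left (+y) edge, at base x -45 mm. When flat on the base this point is 14.5 mm above the table, at base y +144 mm.
- shim_2_top (a point): Where to press shim 2, beside corner 2: on its upper face, 38 mm out from its pivot, 14 mm short of its free end. The shim is a brass tab 24 mm wide with a red band at the free end, standing out 52 mm past the plate's right (-y) edge, at base x -45 mm. When flat on the base this point is 14.5 mm above the table, at base y -144 mm.
- shim_3_top (a point): Where to press shim 3, beside corner 3: on its upper face, 38 mm out from its pivot, 14 mm short of its free end. The shim is a brass tab 24 mm wide with a red band at the free end, standing out 52 mm past the plate's left (+y) edge, at base x +45 mm. When flat on the base this point is 14.5 mm above the table, at base y +144 mm.
- shim_4_top (a point): Where to press shim 4, beside corner 4: on its upper face, 38 mm out from its pivot, 14 mm short of its free end. The shim is a brass tab 24 mm wide with a red band at the free end, standing out 52 mm past the plate's right (-y) edge, at base x +45 mm. When flat on the base this point is 14.5 mm above the table, at base y -144 mm.
- shim_1 (a joint): Turn of shim 1 (rad) about its pivot 6 mm beyond the plate's edge: 0 to 0.06 at the start, sloping up outward by about 25 degrees; 0.45 pressed flat on the base, its inner toe then filling the space under the plate. It yields to about 4 to 5 N at its press point and stays where it is left.
- shim_2 (a joint): Turn of shim 2 (rad) about its pivot 6 mm beyond the plate's edge: 0 to 0.06 at the start, sloping up outward by about 25 degrees; 0.45 pressed flat on the base, its inner toe then filling the space under the plate. It yields to about 4 to 5 N at its press point and stays where it is left.
- shim_3 (a joint): Turn of shim 3 (rad) about its pivot 6 mm beyond the plate's edge: 0 to 0.06 at the start, sloping up outward by about 25 degrees; 0.45 pressed flat on the base, its inner toe then filling the space under the plate. It yields to about 4 to 5 N at its press point and stays where it is left.
- shim_4 (a joint): Turn of shim 4 (rad) about its pivot 6 mm beyond the plate's edge: 0 to 0.06 at the start, sloping up outward by about 25 degrees; 0.45 pressed flat on the base, its inner toe then filling the space under the plate. It yields to about 4 to 5 N at its press point and stays where it is left.
- gauge_1 (a joint): Drop gauge of corner 1, a friction pin hidden under the plate (m): 0 at the start; it keeps nearly the largest dip of this corner, about 0.0035 to 0.004 once it has rocked fully, and under 0.001 for a firm corner.
- gauge_2 (a joint): Drop gauge of corner 2, a friction pin hidden under the plate (m): 0 at the start; it keeps nearly the largest dip of this corner, about 0.0035 to 0.004 once it has rocked fully, and under 0.001 for a firm corner.
- gauge_3 (a joint): Drop gauge of corner 3, a friction pin hidden under the plate (m): 0 at the start; it keeps nearly the largest dip of this corner, about 0.0035 to 0.004 once it has rocked fully, and under 0.001 for a firm corner.
- gauge_4 (a joint): Drop gauge of corner 4, a friction pin hidden under the plate (m): 0 at the start; it keeps nearly the largest dip of this corner, about 0.0035 to 0.004 once it has rocked fully, and under 0.001 for a firm corner.
- thumb_nut: Bystander: brass thumb nut, 18 mm wide, 16 mm high, standing on the base between the two left shims; origin at its underside.
- collar: Bystander: steel collar, 22 mm wide, 10 mm high, lying on the base between the two right shims; origin at its underside.
- driver: Bystander: screwdriver with a yellow handle, 185 mm long, lying left of the work; origin on the table under the handle's front end.
- iris_post: Bystander: black post holder with a ring mount, 48 mm wide at the foot, 137 mm high, right of the work; origin at its underside.
- clamp_post: Bystander: black post holder with a clamp and cross rod, 108 mm high, left of the work; origin at its underside.
- red_cap_pot: Bystander: small white pot with a red cap, 40 mm wide, 45 mm high, right of the work; origin at its underside.

How it is judged:
On the way, in this order (a step that is already met when the one before it is completed fails the run):
1. a plate corner has been pressed and has rocked, all shims still up (value of joint any of gauge_1, gauge_2, gauge_3, gauge_4 above 0.0025 m and value of joint each of shim_1, shim_2, shim_3, shim_4 below 0.13 rad), for 0.1 s.
2. the shim of the corner that rocked, and no other, is flat and the plate lies level (((value of joint shim_1 above 0.39 rad and value of joint gauge_1 above 0.0025 m and value of joint each of shim_2, shim_3, shim_4 below 0.13 rad) or (value of joint shim_2 above 0.39 rad and value of joint gauge_2 above 0.0025 m and value of joint each of shim_1, shim_3, shim_4 below 0.13 rad) or (value of joint shim_3 above 0.39 rad and value of joint gauge_3 above 0.0025 m and value of joint each of shim_1, shim_2, shim_4 below 0.13 rad) or (value of joint shim_4 above 0.39 rad and value of joint gauge_4 above 0.0025 m and value of joint each of shim_1, shim_2, shim_3 below 0.13 rad)) and angle between plate's own z axis and vertical below 0.012 rad), for 0.2 s.
At the end, for the whole second after the job is handed in: The shim of the corner that rocked is flat (over 0.39 of 0.45 rad), the other three stand up (under 0.13 rad), and the plate lies still and level (within 0.012 rad), within 10 mm of where it was (all of step 2 and distance of plate from where it was at the start of the episode below 0.01 m and linear speed of plate below 0.02 m/s); the robot touches nothing.
It fails at once if the plate was lifted or shoved (height (world z) of plate above 0.042 m or distance of plate from where it was at the start of the episode above 0.02 m).
It fails at once if the shim of a firm corner was pressed down ((value of joint shim_1 above 0.25 rad and value of joint gauge_1 below 0.0025 m) or (value of joint shim_2 above 0.25 rad and value of joint gauge_2 below 0.0025 m) or (value of joint shim_3 above 0.25 rad and value of joint gauge_3 below 0.0025 m) or (value of joint shim_4 above 0.25 rad and value of joint gauge_4 below 0.0025 m)).
It fails at once if a bystander was moved or lifted (distance of any of thumb_nut, collar, driver, iris_post, clamp_post, red_cap_pot from where it was at the start of the episode above 0.025 m).
It also fails if it takes over 48 s, if anything falls off the work surface, if the arm or the gripper's body presses on something with over 40 N, if the wrist force passes 120 N, or if a joint passes its speed limit or range.

## Working session

There is one attempt and no reset: what is moved stays moved. The work goes in short steps, each a Python script; the robot and the scene stay as the last script left them, time stands still between calls to the robot, and variables do not carry over. Pictures are saved under pics/ and viewed, and the job is handed in when it is done.

```bash
mkdir -p pics
python3 - <<'E'
from bench import robot
import cv2,numpy as np
print(robot.read_t(),robot.tip_extent,robot.read_tcp_rot(),robot.read_opening(),robot.read_wrist_force())
for n in("top","scene"):
    c=robot.read_camera(n); cv2.imwrite(f"pics/{n}0.png",c["pixels"]); np.savez(f"{n}0.npz",**c)
    print(n,c["fovy"],c["cx"],c["cy"],c["xyz"],c["rotation"])
E
```

```text
0.0 0.0726 [-1.00680951e-03  9.76891949e-01  2.13731376e-01 -7.17345886e-05] 0.08558347343120974 [-0.19718664  0.44328676  0.0710358 ]
top 43.20287883515444 256.29027384306164 189.98577933470776 [ 0.38921887 -0.02038504  1.40305159] [-0.04512218  0.70831436 -0.70313307  0.04311206]
scene 49.20379324898164 257.26327627516713 191.59707502983693 [ 1.00895721 -0.29605889  1.00795904] [-0.23173332  0.83400532  0.48455102 -0.12627395]
```

View pics/top0.png

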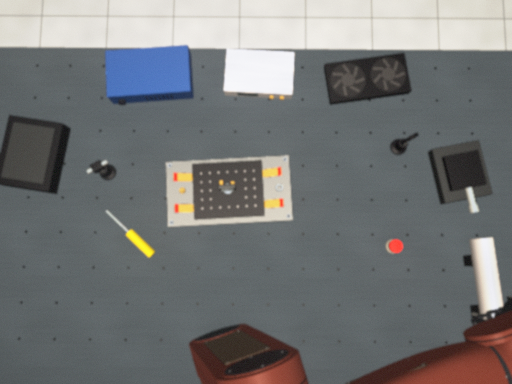

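View pics/scene0.png

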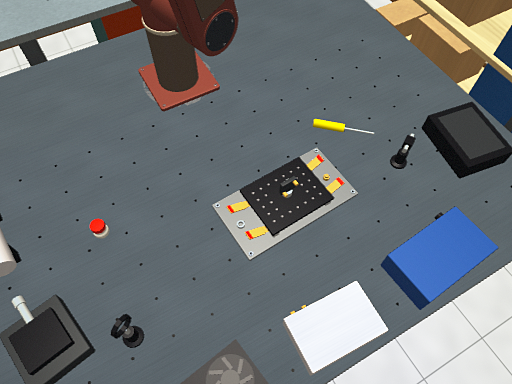

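The top view shows the base spanning about cols 165–293, rows 155–227, and the plate about cols 192–265. The four shims have red bands at about (176,177), (177,209), (279,171) and (281,203). Next I'll fit the base and plate by casting rays onto their planes.

```bash
cat > h.py <<'E'
import numpy as np,cv2
from scipy.spatial.transform import Rotation as R
def load(n): return dict(np.load(n))
def cam(c):
    f=192/np.tan(np.radians(float(c["fovy"]))/2)
    q=np.array(c["rotation"]); M=q if q.shape==(3,3) else R.from_quat(q,scalar_first=True).as_matrix()
    return f,M
def ray(c,px,z):
    f,M=cam(c); px=np.atleast_2d(px).astype(float)
    d=np.c_[(px[:,0]-c["cx"])/f,(px[:,1]-c["cy"])/f,np.ones(len(px))]@M.T
    o=np.array(c["xyz"]); return o+d*((z-o[2])/d[:,2])[:,None]
def proj(c,P):
    f,M=cam(c); p=(np.atleast_2d(P)-c["xyz"])@M; return np.c_[p[:,0]/p[:,2]*f+c["cx"],p[:,1]/p[:,2]*f+c["cy"]]
E
python3 - <<'E'
from h import *
for n in("top","scene"):
    c=load(n+"0.npz"); im=c["pixels"].astype(int); print(n)
    roi=np.zeros(im.shape[:2],bool)
    if n=="top": roi[140:240,155:305]=1
    else: roi[140:265,205:365]=1
    hsv=cv2.cvtColor(c["pixels"],cv2.COLOR_BGR2HSV)
    masks={}
    bright=(im.max(2)>125)&roi
    dark=(im.max(2)<62)&roi
    def big(m):
        cs,_=cv2.findContours(m.astype(np.uint8),cv2.RETR_EXTERNAL,cv2.CHAIN_APPROX_NONE); return max(cs,key=cv2.contourArea)[:,0,:]
    for nm,m,z in(("base",bright,.01),("plate",cv2.morphologyEx(dark.astype(np.uint8),cv2.MORPH_CLOSE,np.ones((5,5))),.04)):
        k=big(m); w=ray(c,k,z)[:,:2]
        r=cv2.minAreaRect((w*1000).astype(np.float32)); print(nm,r,len(k))
    red=(hsv[...,1]>150)&((hsv[...,0]<8)|(hsv[...,0]>172))&roi
    k,l,s,ce=cv2.connectedComponentsWithStats(red.astype(np.uint8))
    for i in range(1,k):
        if s[i,4]>8: print("red",ce[i],s[i,4],ray(c,ce[i],.035)[0].round(3), "depth",c["depth"][int(round(ce[i][1])),int(round(ce[i][0]))])
E
```

```text
top
base ((562.5894165039062, 64.85870361328125), (195.61404418945312, 363.7353210449219), 3.539241313934326) 377Traceback (most recent call last):
  File "<stdin>", line 14, in <module>
  File "<stdin>", line 12, in big
ValueError: max() iterable argument is empty
```

```bash
cat > m.py <<'E'
from h import *
for n in("top","scene"):
    c=load(n+"0.npz"); im=c["pixels"].astype(int); print(n)
    roi=np.zeros(im.shape[:2],bool)
    if n=="top": roi[140:240,155:305]=1
    else: roi[140:265,205:365]=1
    hsv=cv2.cvtColor(c["pixels"],cv2.COLOR_BGR2HSV)
    bright=(im.max(2)>125)&roi
    g=im.sum(2)/3
    print("plate px",im[205,215] if n=="top" else im[190,265])
    def big(m):
        cs,_=cv2.findContours(m.astype(np.uint8),cv2.RETR_EXTERNAL,cv2.CHAIN_APPROX_NONE); return max(cs,key=cv2.contourArea)[:,0,:]
    bk=big(bright)
    fill=np.zeros(im.shape[:2],np.uint8); cv2.fillPoly(fill,[bk],1); fill=cv2.erode(fill,np.ones((5,5)))
    dark=cv2.morphologyEx(((im.max(2)<90)&(fill>0)).astype(np.uint8),cv2.MORPH_CLOSE,np.ones((5,5)))
    for nm,k,z in(("base",bk,.01),("plate",big(dark),.04)):
        w=ray(c,k,z)[:,:2]
        r=cv2.minAreaRect((w*1000).astype(np.float32)); print(nm,np.round(r[0],1),np.round(r[1],1),round(r[2],2))
    red=(hsv[...,1]>150)&((hsv[...,0]<8)|(hsv[...,0]>172))&roi
    k,l,s,ce=cv2.connectedComponentsWithStats(red.astype(np.uint8))
    for i in range(1,k):
        if s[i,4]>8: print("red",ce[i].round(1),s[i,4],ray(c,ce[i],.033)[0].round(3))
E
python3 m.py
```

```text
top
plate px [84 89 94]
base [562.6  64.9] [195.6 363.7] 3.54
plate [564.4  65.6] [147.8 191.8] 3.63
red [279.3 170.5] 15 [ 0.618 -0.081  0.033]
red [175.  176.7] 20 [0.598 0.217 0.033]
red [281.3 201.9] 15 [ 0.528 -0.087  0.033]
red [176.  207.8] 20 [0.508 0.211 0.033]
scene
plate px [45 45 46]
base [561.4  66.8] [189.3 359.5] 3.54
plate [ 663.3 -102.4] [0. 0.] 0.0
red [319.6 158. ] 25 [0.507 0.213 0.033]
red [339.8 180.7] 29 [0.597 0.218 0.033]
red [230.4 208.6] 21 [ 0.526 -0.085  0.033]
red [249.  234.3] 21 [ 0.615 -0.078  0.033]
```

The two views agree: base centre about (0.562, 0.066), yaw about 3.5°, and measured sizes match the given ones. Red bands also lie symmetrically about that centre. I'll close the gripper and start pressing at corner 2.

```bash
cat >> h.py <<'E'
YAW=np.radians(3.6); C=np.array([0.562,0.0658])
Q=[0,np.cos(YAW/2),np.sin(YAW/2),0]
def W(bx,by): return C+np.array([[np.cos(YAW),-np.sin(YAW)],[np.sin(YAW),np.cos(YAW)]])@[bx,by]
COR={1:(-68,86),2:(-68,-86),3:(68,86),4:(68,-86)}
def press(robot,xy,z0,zmin,step,fmax):
    """tip descends from z0 in steps until force fmax or zmin; returns log"""
    T=robot.tip_extent; log=[]; z=z0
    f0=robot.read_wrist_force()[2]
    while z>=zmin-1e-9:
        robot.move_l([xy[0],xy[1],z+T],vel=0.03)
        f=robot.read_wrist_force()[2]-f0
        log.append((round(z*1e3,1),round((robot.read_eef_pos()[2]-T)*1e3,2),round(f,2)))
        if f>fmax: break
        z-=step
    return log
E
python3 - <<'E'
from h import *
from bench import robot
robot.close(); T=robot.tip_extent
print(T,robot.read_t(),robot.read_opening())
p=W(-.068,-.086); print(p)
robot.move_ptp([p[0],p[1],.25],Q); print(robot.read_t(),robot.read_joint_pos())
robot.move_l([p[0],p[1],.052+T],vel=.25); print(robot.read_t(),robot.read_wrist_force())
print(press(robot,p,.045,.034,.001,7)); print(robot.read_t())
E
```

```text
0.0726 0.8667 0.0001503092625154077
[ 0.49953417 -0.02430005]
3.0 [-2.07551451e-01 -3.42309534e-02  1.90319332e+00 -2.51410699e-04
  1.27222734e+00  1.30126154e+00]
3.65 [ 0.08914294 -0.85359133  0.21594056]
[(45.0, np.float64(45.51), np.float64(-0.52)), (44.0, np.float64(44.07), np.float64(-0.61)), (43.0, np.float64(42.91), np.float64(0.12)), (42.0, np.float64(41.88), np.float64(-0.07)), (41.0, np.float64(40.91), np.float64(-0.53)), (40.0, np.float64(40.1), np.float64(0.58)), (39.0, np.float64(40.02), np.float64(9.48))]
5.5333
```

Run:
```python
from h import *
from bench import robot
T=robot.tip_extent
robot.hold(.15); print(robot.read_eef_pos()[2]-T,robot.read_wrist_force())
p=W(-.068,-.086)
for b in((.068,-.086),(.068,.086),(-.068,.086)):
    robot.move_l([p[0],p[1],.06+T],vel=.15)
    p=W(*b)
    robot.move_l([p[0],p[1],.06+T],vel=.25)
    robot.move_l([p[0],p[1],.043+T],vel=.1)
    robot.hold(.1)
    l=press(robot,p,.041,.0325,.001,7.5)
    robot.hold(.15); z=robot.read_eef_pos()[2]-T
    print(b,[(a,float(m),float(f)) for a,m,f in l],z,robot.read_wrist_force(),robot.read_t())
    if z<.038: break
```

```text
0.0400160385782983 [-3.54884011  0.41842267 10.04950841]
(0.068, -0.086) [(41.0, 41.17, -0.02), (40.0, 40.1, 0.56), (39.0, 39.48, 3.0), (38.0, 38.38, 4.4), (37.0, 37.36, 4.81), (36.0, 36.42, 4.88), (35.0, 35.8, 6.45), (34.0, 35.62, 12.1)] 0.03560097544525098 [-4.11093304  0.3837503  12.14654651] 9.2333
```

Corner 2 is firm: it stayed at 40.0 mm under 10 N. Corner 4 yields at about 4.8 N and stops 4.4 mm down at 12 N, so it is the rocking corner. I'll release it gently and press shim 4.

Run:
```python
from h import *
from bench import robot
T=robot.tip_extent
p=W(.068,-.086)
robot.move_l([p[0],p[1],.041+T],vel=.03)
robot.move_l([p[0],p[1],.065+T],vel=.15)
p=W(.045,-.144)
robot.move_l([p[0],p[1],.065+T],vel=.2)
robot.move_l([p[0],p[1],.040+T],vel=.1); robot.hold(.1)
l=press(robot,p,.036,.012,.002,9)
robot.hold(.3); print([(a,float(m),float(f)) for a,m,f in l],robot.read_eef_pos()[2]-T,robot.read_wrist_force(),robot.read_t())
```

```text
[(36.0, 36.01, 0.28), (34.0, 34.29, 1.31), (32.0, 32.29, 2.5), (30.0, 30.01, 3.29), (28.0, 27.82, 3.6), (26.0, 25.7, 2.79), (24.0, 23.68, 2.66), (22.0, 21.63, 2.55), (20.0, 19.66, 2.1), (18.0, 17.69, 2.88), (16.0, 15.71, 1.29), (14.0, 14.52, 7.49), (12.0, 14.39, 18.92)] 0.014410280675376974 [-7.05212867  0.95087409 17.60955794] 14.4667
```

Shim 4 came to rest flat: the tip stopped at 14.4 mm against an expected 14.5 mm, with the force climbing to 19 N. I'll retreat and look.

```bash
python3 - <<'E'
from h import *
from bench import robot
T=robot.tip_extent
p=W(.045,-.144)
robot.move_l([p[0],p[1],.016+T],vel=.05)
robot.move_l([p[0],p[1],.25],vel=.2)
q=np.array([.40,-.33]); robot.move_ptp([.40,-.33,.3],Q); robot.hold(.3)
print(robot.read_t(),robot.read_wrist_force())
tiles=[]
for n in("top","scene"):
    c=robot.read_camera(n); np.savez(f"{n}1.npz",**c)
    for s in("0","1"):
        im=load(n+s+".npz")["pixels"]; im=im[145:240,155:305] if n=="top" else im[145:265,205:365]
        tiles.append(cv2.resize(im,(400,300),interpolation=cv2.INTER_CUBIC))
cv2.imwrite("pics/cmp.png",np.vstack([np.hstack(tiles[:2]),np.hstack(tiles[2:])]))
E
sed -i 's/"0.npz"/"1.npz"/' m.py; python3 m.py
```

```text
17.25 [-0.57251065  0.20963334  0.18376954]
top
plate px [79 85 88]
base [562.7  64.8] [195.7 363.8] 3.47
plate [562.9  65.4] [150.7 191.6] 3.46
red [279.8 172. ] 14 [ 0.614 -0.083  0.033]
red [175.  176.7] 20 [0.598 0.217 0.033]
red [281.3 201.9] 15 [ 0.528 -0.087  0.033]
red [176.  207.8] 20 [0.508 0.211 0.033]
scene
plate px [45 42 45]
base [561.4  66.8] [189.3 359.5] 3.54
plate [ 663.3 -102.4] [0. 0.] 0.0
red [319.6 158. ] 25 [0.507 0.213 0.033]
red [339.6 180.6] 28 [0.597 0.218 0.033]
red [230.3 208.4] 20 [ 0.526 -0.084  0.033]
red [248.  238.5] 26 [ 0.624 -0.086  0.033]
```

View pics/cmp.png

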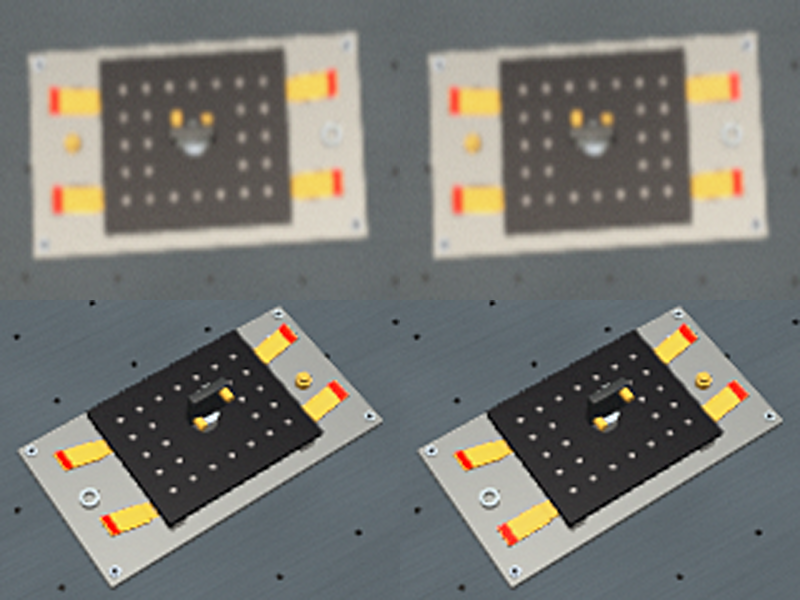

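Before (left) and after (right): only shim 4's red band moved, from scene px (249,234) to (248,238.5). The other three bands, the nut and the collar are unchanged. One last check is the plate's tilt, from the depth images already saved.

Run:
```python
from h import *
# plate-top points on grid, depth before/after -> plane tilt
g=np.array([[*W(x,y),.04] for x in np.linspace(-.072,.072,25) for y in np.linspace(-.09,.09,31) if max(abs(x),abs(y))>.045])
for n in("top","scene"):
  for s in"01":
    c=load(n+s+".npz"); f,M=cam(c); px=np.round(proj(c,g)).astype(int)
    d=c["depth"][px[:,1],px[:,0]]; ok=d>0
    P=np.c_[(px[:,0]-c["cx"])/f*d,(px[:,1]-c["cy"])/f*d,d]@M.T+c["xyz"]
    P=P[ok&(abs(P[:,2]-.04)<.012)]
    A=np.c_[P[:,:2]-C,np.ones(len(P))]; k=np.linalg.lstsq(A,P[:,2],rcond=None)[0]
    print(n,s,len(P),k.round(4))
```

```text
top 0 547 [ 0.0039 -0.001   0.0401]
top 1 549 [-0.0059 -0.0003  0.04  ]
scene 0 546 [-0.0001 -0.0005  0.0404]
scene 1 544 [0.0002 0.0013 0.0405]
```

The plate is level in both views (under 0.006 rad by depth, within noise), its height hasn't changed, and the arm is clear. I'm handing the job in.

Run:
```python
from bench import robot
robot.close_job(); print(robot.read_t())
```

```text
the job is handed in; nothing more can be done
the job is handed in; nothing more can be done
```

Corner 4 (far right) was the one that rocked, so I pressed shim 4 flat and handed the job in; the last clock reading before that was 17.25 s.

- **Corners:** Corner 2 was firm, staying at 40.0 mm under 10 N. Corner 4 gave way at about 4.8 N and stopped 4.4 mm down at 12 N. I did not press corners 1 and 3, because corner 4 had already been found.
- **Shim 4:** The fingertip stopped at 14.4 mm with the force rising to 19 N; the flat height is 14.5 mm. I could not read the shim or gauge joints directly.
- **After backing away:** In the before and after pictures only shim 4 moved; the other three shims, the nut and the collar are unchanged. I did not compare the driver, posts and pot; the arm did not go near them.
- **Plate:** It is at the same height and level within 0.002 rad in the scene view. It has not visibly shifted: the top-view fit changed by 1.5 mm, which is within its noise.
- **Disagreements:** The top-view depth gave tilts of +0.004 rad before and -0.006 rad after; I take this as noise, and it is still under 0.012. The plate outline fit failed in the scene view, so plate position rests on the top view alone.

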